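# Level the desk shelf and keep the spirit level pressed down

### The job

The little shelf on the packing desk sags at its screw foot. Lay the spirit level flat on the shelf with its long side flush against the raised back lip, let go of it, then turn the winged foot screw until the bubble sits between the two lines. Last, press down firmly (about 12 N) on the top of the level and finish while still pressing, with the level still flush and the bubble still between the lines; leave the other things on the desk where they are.

Things in the scene. Friction and masses are not known exactly. Their poses are not given: they have to be found in the camera images.
- level: loose spirit level, a plain aluminium bar 180 long (its x), 26 wide (y), 40 high (z), 0.22 to 0.34 kg, with black end caps, lying upright on the desk on either side of the shelf. In the middle of its flat, solid top: a green vial 64 long with a white bubble 12 long and two black lines 8.5 mm either side of the middle. Origin: centre of its underside
- bubble (a joint): position in m of the bubble's centre along the level's own +x from the middle of the vial; 0 = centred, stops at +-0.018; it lies between the lines within +-0.0025. It runs to the higher end: 0.4 m per rad of slope of the level, and takes about 1.5 s to settle after any motion
- shelf: grey board of the low desk shelf, 150 deep (x) by 200 wide (y) by 15 thick, its top 60 mm above the desk at the hinge; x points to the back, towards the lip. Origin: on the hinge line (along x, at the -y edge), mid-depth, at the underside. A trestle fixed to the desk carries the hinge; the screw foot carries the +y edge, which starts 3 to 8 mm too low
- lip (a point): the middle of the lip's front face, where it meets the board's top; axes as shelf. The lip is a straight steel strip along the whole back edge, 10 mm higher than the board's top and 6 mm thick. A level lying flush has its origin 13 mm in front (-x) of this point
- foot: winged head of the screw foot, turning on a vertical axis (its z) beside the board's +y edge, 125 mm from the board's middle along y, 30 mm in front of mid-depth. Origin: underside of the head on the axis, 78 mm above the desk; it does not rise. The wing is an upright bar 44 long (its x), 12 thick (y), from 8 to 36 mm above the origin, over a disc 32 mm across
- wing (a point): the middle of the foot's wing, 22 mm above the origin of foot, where to grip it. Turning it clockwise seen from above raises the board: 0.015 rad of slope, hence 6 mm of bubble, for each rad turned (quick thread). It stays where it is left (friction about 0.12 N m). Level is 1.0 to 2.4 rad clockwise from the start; it can be turned 2.2 rad past level
- tape: bystander: roll of packing tape lying flat, 100 mm across, 48 high; origin at the centre of its underside
- mug: bystander: white mug 80 mm across, 95 high; origin at the centre of its underside
- carton: bystander: closed carton 130 x 170 x 91 mm; origin at the centre of its underside
- stapler: bystander: stapler 130 x 34 x 50 mm; origin at the centre of its underside

How it is judged:
By the outcome, as a careful person would: the job done as asked, in the order asked, and still so for the second after the job is handed in, while the arm keeps its last pose, push and grip.
It also fails if it takes over 67 s, if anything falls off the work surface, if the arm or the gripper's body presses on something with over 40 N, if the wrist force passes 120 N, or if a joint passes its speed limit or range.

### The arm

A 6-joint arm with a two-finger parallel gripper is mounted at the origin on the work surface. World frame = base frame: x ahead of the robot, y to its left, z up, the work surface at z = 0. Lengths are in mm, angles in rad, forces in N, time in s.
With the tool pointing down it reaches from about 250 to 725 mm from the base axis. Payload 9.7 kg.
Tool frame: the origin (TCP) lies midway between the tips of the shut fingers; the grasp point (between the pads) lies 19 mm behind it; z points along the fingers, x is the direction in which the jaws open and shut, and the axes are right-handed (so a half turn about z gives the same grasp; the last joint's range is limited). The gripper opens to 85 mm and grips with 20 to 120 N. Pads are 22 mm wide; open, the fingers measure 114 mm over their backs; the gripper's body (76 mm by 85 mm) begins 54 mm behind the grasp point. The pads swing forward as they close: fully open they stand 13 mm farther back than shut.
Start: joints at [-1.188, 0.087, 0.176, 1.66, 0, 1.571], TCP at [205.433, -510.19, 231.284] pointing down, gripper open.
Joint ranges: [-3.13, 3.13], [-0.85, 1.81], [-1.15, 1.24], [-2.2, 2.28], [-1.44, 1.52], [-3.14, 3.14]. Speed limits (rad/s): [2.22, 2.22, 2.57, 3.14, 3.14, 3.14].

### API

Orientations are given as a unit quaternion [w, x, y, z].
In Python, from bench import readout, snapshot, workorder, masks_of, pinpoint gives the robot as it stands. The module is installed in compiled form; this text tells all that it offers.
- The arm moves only by the tool arm_command, never from a script. Its arguments are lists of equal length, an entry for each row: "travel": the shift along the world's x, y, z in mm, a list of three; "dr": the turn, a rotation vector about the world's x, y, z in rad, a list of three; "claw": the closure, from -1 (fully open) to 1 (shut). A call has 1 to 5 rows; each row shifts and turns the commanded pose from where the row before left it; what a row does not reach is not made up. A row lasts 1/10 s, in which the tool goes at most 50 mm and 8.59 degrees, less where a joint would pass 70% of its speed; a pose out of reach is approached as far as the arm can. A call with a gripper value outside its range is refused whole. The fingers move at their own pace and stop on an object; the grip force is fixed at half the most. Time passes only in rows, so rows that do not move let the fingers close. It gives the time, the measured TCP pose, the force and the opening at its end, in the units of the state.
- readout.observe(): the state, without advancing time (a new reading comes with each control period).
- snapshot(name): name is "scene" or "top" or "wrist"; returns a dict with "pixels" (480x640x3 uint8, blue, green, red), "z_map" (480x640 float32, mm along the optical axis (not along the pixel's ray), 0 where there is no reading), "fovy" (degrees; the focal length in pixels is half the picture's height over the tangent of half this angle, whatever the lens; pixels are square), "cx", "cy" (the principal point, pixels), "dist" ([k1, k2, p1, p2, k3] as OpenCV has them; the pictures are not rectified), "R" (3x3) and "t" (3): a world point X has camera coordinates R X + t. Camera axes: x right, y down, z forward; pixel columns grow to the right and rows downward; lengths in mm; the calibration is good to about 2 mm. A picture is of the moment at which its call begins.
- workorder.finish_job(): hands the job in, once; it reports no verdict.
Trained networks look in a picture, given as the dict that the camera call returned (one of the last four; its "shot" number tells which), for a name from the list of things; names that differ only in an ending like _2 or _b are one class to them, and where a whole thing is asked for, a point or a joint stands for the part that bears it (a point fixed in the world has none). Each returns a list of dicts, best first, with "p" (0 to 1); they miss things now and then, are a little off and sometimes report something else, mostly with a low value. They report only what shows in the picture. A call takes as long as a camera call.
- masks_of(picture, name): "region" (480x640 bool, what is visible of it) and "pixel" ([column, row] in pixels, amid what is visible of it).
- pinpoint(picture, name): "pixel" ([column, row] in pixels: a listed point, or the origin of a listed thing).
The state is a dict: "time_s": time; "joint_positions": joint angles; "qd": joint speeds; "tau": joint torques, N m; "position": TCP position; "tool_rot": TCP orientation; "force": force on the tool from outside, world axes, zero at the start; "wrist_torque": the same for the moment, N m; "grip_width": opening from 0.0 (shut) to 1.0 (fully open).
Only numpy, scipy, OpenCV 4.12 (cv2) and the standard library are available. Lean on these libraries where they do the work, as an engineer would, in place of code of your own. Each camera call takes 0.05 s, during which the arm holds its last target. There are 200 camera calls.

## Working session

There is one attempt and no reset: what is moved stays moved. The work goes in short steps, Python scripts to look and compute and a tool call to move; the robot and the scene stay as the last step left them, time stands still between calls to the robot, and variables do not carry over. Pictures are saved under pics/ and viewed, about 8 in all and at most 12, crops included, and the job is handed in when it is done.

Besides the shell and the picture viewer there is one more tool, called after "Request:" as name(argument=value, ...), one argument or row to a line, values as JSON. arm_command: Moves the arm, as the interface text tells. Its arguments: {"type":"object","properties":{"travel":{"type":"array"},"dr":{"type":"array"},"claw":{"type":"array"}},"required":["travel","dr","claw"]}

```bash
mkdir -p pics
cat > h.py <<'E'
import numpy as np, cv2
from bench import readout, snapshot, workorder, masks_of, pinpoint
def K(s):
    f=240/np.tan(np.radians(s["fovy"])/2); return np.array([[f,0,s["cx"]],[0,f,s["cy"]],[0,0,1]])
def ray(s,px):
    u=cv2.undistortPoints(np.array(px,float).reshape(-1,1,2),K(s),np.array(s["dist"],float)).reshape(-1,2)
    return np.c_[u,np.ones(len(u))]
def at_z(s,px,z):
    R=np.array(s["R"]);t=np.array(s["t"]); d=ray(s,px)@R; c=-R.T@t
    return c+d*((z-c[2])/d[:,2])[:,None]
def cloud(s,m):
    r,c=np.nonzero(m&(s["z_map"]>0)); z=s["z_map"][r,c]
    return (ray(s,np.c_[c,r])*z[:,None]-np.array(s["t"]))@np.array(s["R"])
def proj(s,P):
    rv=cv2.Rodrigues(np.array(s["R"],float))[0]
    return cv2.projectPoints(np.array(P,float).reshape(-1,1,3),rv,np.array(s["t"],float),K(s),np.array(s["dist"],float))[0].reshape(-1,2)
def save(s,n): cv2.imwrite("pics/"+n+".png",s["pixels"])
E
python3 - <<'E'
from h import *
o=readout.observe(); print({k:np.round(v,3).tolist() for k,v in o.items()})
a=snapshot("scene"); b=snapshot("top")
cv2.imwrite("pics/a.png",cv2.resize(np.vstack([a["pixels"],b["pixels"]]),(400,600)) ) 
save(a,"scene"); save(b,"top")
for s in (a,b):
  print("cam",np.round(-np.array(s["R"]).T@s["t"]))
  for n in ["level","shelf","foot","tape","mug","carton","stapler"]:
    for m in masks_of(s,n)[:2]:
      c=cloud(s,m["region"]); 
      if len(c): print(n,round(m["p"],2),m["pixel"],np.percentile(c,[2,50,98],axis=0).round().tolist())
  for n in ["lip","wing","foot","level","shelf","bubble"]:
    for m in pinpoint(s,n)[:2]: print("pt",n,round(m["p"],2),m["pixel"],[at_z(s,[m["pixel"]],z).round(1).tolist()[0] for z in (0,40,60,100)])
E
```

```text
{'time_s': 0.0, 'joint_positions': [-1.188, 0.087, 0.175, 1.66, -0.0, 1.571], 'qd': [-0.0, 0.0, -0.001, 0.0, 0.001, -0.001], 'tau': [0.001, -52.039, 46.481, 0.016, 0.0, 0.0], 'position': [205.335, -509.975, 230.566], 'tool_rot': [-0.0, 0.829, -0.56, -0.001], 'force': [-1.139, -0.711, -0.073], 'wrist_torque': [0.006, 0.063, 0.034], 'grip_width': 1.0}
cam [1205.  351. 1014.]
level 0.8 [234.6, 150.1] [[395.0, -420.0, 7.0], [482.0, -360.0, 40.0], [545.0, -316.0, 46.0]]
shelf 0.72 [332.0, 210.7] [[460.0, -139.0, 16.0], [540.0, -31.0, 59.0], [616.0, 93.0, 70.0]]
foot 0.64 [385.0, 209.1] [[502.0, 64.0, 82.0], [514.0, 85.0, 104.0], [524.0, 105.0, 118.0]]
foot 0.23 [333.2, 209.9] [[462.0, -137.0, 45.0], [541.0, -32.0, 59.0], [616.0, 92.0, 70.0]]
tape 0.64 [507.1, 273.9] [[404.0, 333.0, 2.0], [462.0, 380.0, 38.0], [497.0, 424.0, 52.0]]
mug 0.86 [409.0, 333.4] [[673.0, 220.0, 0.0], [709.0, 262.0, 48.0], [763.0, 322.0, 98.0]]
mug 0.58 [186.6, 209.0] [[652.0, -412.0, 10.0], [729.0, -303.0, 91.0], [787.0, -238.0, 96.0]]
stapler 0.66 [271.3, 311.7] [[796.0, -71.0, 5.0], [817.0, -7.0, 42.0], [836.0, 47.0, 51.0]]
pt lip 0.66 [314.3, 225.4] [[563.1, -67.0, 0.0], [588.4, -50.5, 40.0], [601.1, -42.3, 60.0], [626.4, -25.8, 100.0]]
pt wing 0.82 [383.3, 207.1] [[426.2, 47.8, -0.0], [456.9, 59.8, 40.0], [472.3, 65.8, 60.0], [503.0, 77.7, 100.0]]
pt foot 0.57 [385.3, 213.8] [[442.3, 61.8, 0.0], [472.4, 73.2, 40.0], [487.5, 78.9, 60.0], [517.5, 90.3, 100.0]]
pt level 0.95 [233.4, 151.3] [[465.2, -385.6, 0.0], [494.4, -356.5, 40.0], [509.0, -342.0, 60.0], [538.1, -313.0, 100.0]]
pt shelf 0.67 [300.4, 194.3] [[498.4, -148.7, -0.0], [526.3, -129.0, 40.0], [540.2, -119.2, 60.0], [568.1, -99.5, 100.0]]Traceback (most recent call last):
  File "<stdin>", line 13, in <module>
ValueError: it knows: carton, foot, level, lip, mug, shelf, stapler, tape, wing
```

Run:
```python
from h import *
b=snapshot("top"); s=b
save(b,"top2")
print("cam",np.round(-np.array(s["R"]).T@s["t"]))
for n in ["level","shelf","foot","tape","mug","carton","stapler"]:
    for m in masks_of(s,n)[:2]:
      c=cloud(s,m["region"]); 
      if len(c):
        print(n,round(m["p"],2),m["pixel"],np.percentile(c,[2,50,98],axis=0).round().tolist())
        h=c[:,2].max(); t=c[c[:,2]>np.percentile(c[:,2],50)-8][:,:2].astype(np.float32); print("   ",cv2.minAreaRect(t))
for n in ["lip","wing","foot","level","shelf"]:
    for m in pinpoint(s,n)[:2]: print("pt",n,round(m["p"],2),m["pixel"],[at_z(s,[m["pixel"]],z).round(1).tolist()[0] for z in (0,40,60,100)])
```

```text
cam [ 448.    0. 1220.]
level 0.65 [487.6, 323.6] [[393.0, -426.0, 6.0], [462.0, -372.0, 39.0], [540.0, -320.0, 45.0]]
    ((467.8917236328125, -374.79815673828125), (180.84341430664062, 28.9200382232666), 33.92350387573242)
shelf 0.6 [325.3, 286.5] [[462.0, -136.0, 46.0], [534.0, -37.0, 59.0], [613.0, 77.0, 69.0]]
    ((538.2250366210938, -20.71257781982422), (241.5515899658203, 157.01100158691406), 87.32624053955078)
shelf 0.39 [262.6, 297.7] [[495.0, 63.0, 83.0], [509.0, 83.0, 111.0], [524.0, 102.0, 118.0]]
    ((509.3482971191406, 83.0818099975586), (43.03546142578125, 11.262248039245605), 89.11979675292969)
foot 0.79 [264.7, 300.2] [[496.0, 63.0, 82.0], [507.0, 84.0, 111.0], [522.0, 102.0, 118.0]]
    ((509.3482971191406, 83.0818099975586), (43.03546142578125, 11.262248039245605), 89.11979675292969)
tape 0.64 [109.6, 340.1] [[402.0, 329.0, 2.0], [446.0, 379.0, 47.0], [494.0, 422.0, 53.0]]
    ((448.19610595703125, 376.2913513183594), (96.46900177001953, 100.0619888305664), 0.22446192800998688)
tape 0.36 [312.7, 156.1] [[786.0, -76.0, 6.0], [805.0, -17.0, 41.0], [829.0, 44.0, 51.
[... 789 characters left out ...]
0, 51.0]]
    ((811.051025390625, -13.62807846069336), (119.87408447265625, 28.706241607666016), 78.61210632324219)
pt lip 0.81 [329.6, 253.6] [[612.3, -46.8, 0.0], [606.9, -45.2, 40.0], [604.2, -44.4, 60.0], [598.8, -42.9, 100.0]]
pt wing 0.7 [260.3, 300.3] [[516.9, 98.0, 0.0], [514.7, 94.8, 40.0], [513.5, 93.2, 60.0], [511.3, 90.0, 100.0]]
pt foot 0.74 [263.5, 301.9] [[513.5, 91.4, 0.0], [511.4, 88.4, 40.0], [510.3, 86.9, 60.0], [508.2, 84.0, 100.0]]
pt level 0.55 [483.1, 319.1] [[468.8, -367.1, 0.0], [468.2, -355.0, 40.0], [467.8, -349.0, 60.0], [467.1, -336.9, 100.0]]
pt shelf 0.79 [371.4, 288.7] [[537.6, -132.2, 0.0], [534.7, -127.8, 40.0], [533.2, -125.7, 60.0], [530.3, -121.3, 100.0]]
```

View pics/top.png

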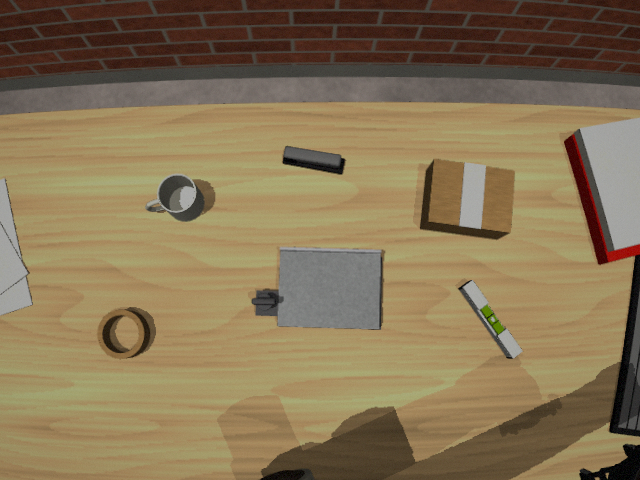

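View pics/scene.png

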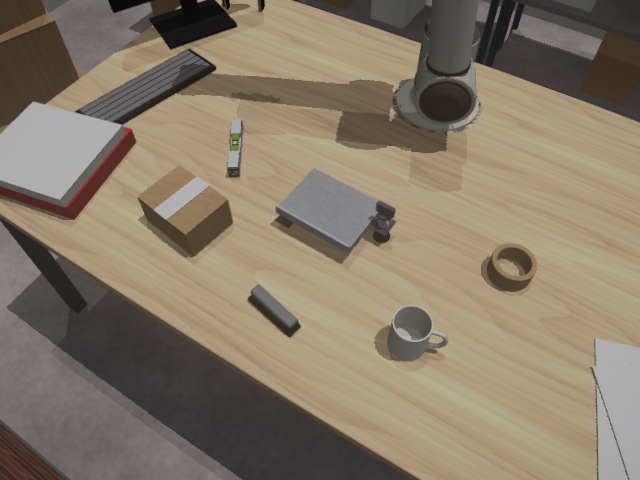

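The top view shows the shelf with its lip at the back (row ~250, cols 280–382) and the wing at (265,300). The level is at (490,320) and the bystanders are clear of both. I'll move above the level.

Request:
arm_command(
  travel=[
    [26,13.5,-5],
    [26,13.5,-5],
    [26,13.5,-5],
    [26,13.5,-5],
    [26,13.5,-5],
  ],
  dr=[
    [0,0,0.021],
    [0,0,0.021],
    [0,0,0.021],
    [0,0,0.021],
    [0,0,0.021],
  ],
  claw=[-1,-1,-1,-1,-1],
)

```text
time_s: 1.85
position: [336.4, -442.1, 206.1]
tool_rot: [0.0, 0.857, -0.515, 0.0]
force: [1.1, -0.7, 0.3]
grip_width: 1.003
```

Request:
arm_command(
  travel=[
    [26,13.5,-5],
    [26,13.5,-5],
    [26,13.5,-5],
    [26,13.5,-5],
    [26,13.5,-5],
  ],
  dr=[
    [0,0,0.021],
    [0,0,0.021],
    [0,0,0.021],
    [0,0,0.021],
    [0,0,0.021],
  ],
  claw=[-1,-1,-1,-1,-1],
)

```text
time_s: 2.35
position: [466.5, -374.5, 181.1]
tool_rot: [0.0, 0.883, -0.469, 0.0]
force: [-0.0, -0.8, 0.2]
grip_width: 1.005
```

Run:
```python
from h import *
o=readout.observe(); print({k:np.round(v,3).tolist() for k,v in o.items()})
s=snapshot("wrist"); save(s,"w1")
for m in masks_of(s,"level")[:1]:
    c=cloud(s,m["region"]); t=c[abs(c[:,2]-np.percentile(c[:,2],70))<6]
    print("level",m["p"],m["pixel"],np.median(t,0),cv2.minAreaRect(t[:,:2].astype(np.float32)))
g=cv2.inRange(cv2.cvtColor(s["pixels"],cv2.COLOR_BGR2HSV),(35,80,40),(85,255,255))>0
if g.sum(): p=at_z(s,np.argwhere(g)[:,::-1],40); print("green",cv2.minAreaRect(p[:,:2].astype(np.float32)))
s=snapshot("top")
for m in masks_of(s,"shelf")[:1]:
    c=cloud(s,m["region"])
    bd=c[(c[:,2]>50)&(c[:,2]<66)&(c[:,1]<55)]
    A=np.c_[bd[:,:2],np.ones(len(bd))]; co=np.linalg.lstsq(A,bd[:,2],rcond=None)[0]; print("plane",co)
    print(cv2.minAreaRect(c[(c[:,2]>45)&(c[:,1]<64)][:,:2].astype(np.float32)))
    # lip back/front edges per column
    for lo,hi in ((-125,-95),(-85,-55),(-45,-15),(0,30),(35,60)):
        q=c[(c[:,1]>lo)&(c[:,1]<hi)&(c[:,2]>50)]; print(lo,np.percentile(q[:,0],[1,99]).round(1))
    print("y",[np.percentile(c[(c[:,0]>a)&(c[:,0]<a+25)&(c[:,2]>50)][:,1],[1,99]).round(1).tolist() for a in (540,570)])
```

```text
{'time_s': 2.35, 'joint_positions': [-0.676, 0.19, 0.194, 1.574, -0.0, 1.871], 'qd': [0.454, 0.269, 0.208, -0.061, 0.0, 0.245], 'tau': [-2.931, -61.55, 45.448, 0.334, 0.044, -0.386], 'position': [466.471, -374.504, 181.092], 'tool_rot': [0.0, 0.883, -0.469, 0.0], 'force': [-0.0, -0.773, 0.158], 'wrist_torque': [-0.012, 0.012, -0.014], 'grip_width': 1.005}
level 0.86 [319.7, 213.9] [ 480.9904603  -365.10060702   40.42814859] ((465.9844665527344, -375.0213317871094), (180.27713012695312, 26.569015502929688), 33.695777893066406)
green ((285.4766845703125, -368.8519592285156), (48.10914611816406, 424.0423278808594), 88.3169937133789)
plane [ 1.12305640e-03 -2.33445266e-02  5.71728697e+01]
((537.43603515625, -39.396018981933594), (203.79505920410156, 157.22622680664062), 87.30058288574219)
-125 [456.6 609.6]
-85 [459.  613.5]
-45 [460.2 614.3]
0 [462.5 615.2]
35 [464.6 617.7]
y [[-139.5, 54.4], [-140.2, 52.4]]
```

View pics/w1.png

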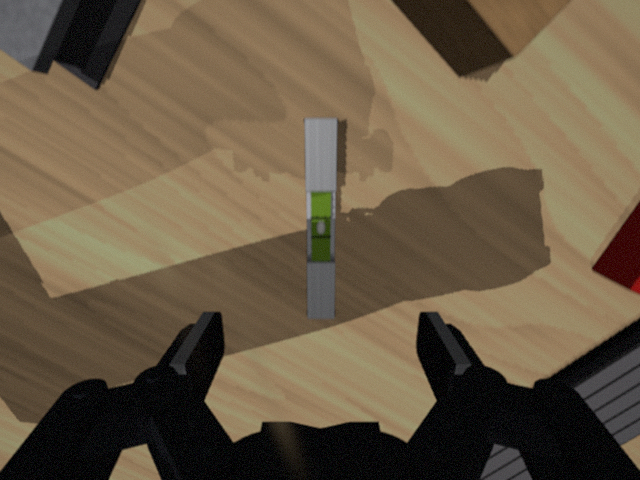

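The level is centred between the jaws at image x≈321, and it measures (466,-375) at 33.7°. I'll go down and grip.

Request:
arm_command(
  travel=[
    [0,0,-40],
    [0,0,-40],
    [0,0,-40],
    [0,0,-35],
    [0,0,-14],
  ],
  dr=[
    [0,0,-0.006],
    [0,0,0],
    [0,0,0],
    [0,0,0],
    [0,0,0],
  ],
  claw=[-1,-1,-1,-1,-1],
)

```text
time_s: 3.05
position: [463.1, -374.7, 9.0]
tool_rot: [-0.0, 0.881, -0.473, -0.002]
force: [-0.5, 0.7, -0.5]
grip_width: 0.997
```

Request:
arm_command(
  travel=[
    [0,0,0],
    [0,0,0],
    [0,0,0],
    [0,0,0],
    [0,0,0],
  ],
  dr=[
    [0,0,0],
    [0,0,0],
    [0,0,0],
    [0,0,0],
    [0,0,0],
  ],
  claw=[1,1,1,1,1],
)

```text
time_s: 3.55
position: [466.3, -375.9, 14.3]
tool_rot: [0.0, 0.881, -0.472, 0.001]
force: [-1.3, 0.5, 8.1]
grip_width: 0.295
```

Request:
arm_command(
  travel=[
    [0,0,0],
    [0,0,0],
    [0,0,0],
    [0,0,0],
    [0,0,0],
  ],
  dr=[
    [0,0,0],
    [0,0,0],
    [0,0,0],
    [0,0,0],
    [0,0,0],
  ],
  claw=[1,1,1,1,1],
)

```text
time_s: 4.05
position: [466.3, -376.0, 14.3]
tool_rot: [0.0, 0.881, -0.472, 0.002]
force: [-1.3, 0.2, 7.5]
grip_width: 0.291
```

Request:
arm_command(
  travel=[
    [0,0,15],
    [0,0,35],
    [0,0,35],
    [0,0,30],
    [0,20,0],
  ],
  dr=[
    [0,0,0],
    [0,0,0],
    [0,0,0],
    [0,0,0],
    [0,0,0.034],
  ],
  claw=[1,1,1,1,1],
)

```text
time_s: 4.55
position: [466.8, -357.4, 133.0]
tool_rot: [0.001, 0.889, -0.458, 0.004]
force: [-0.2, 0.7, -3.1]
grip_width: 0.294
```

Request:
arm_command(
  travel=[
    [11,31,0],
    [11,31,0],
    [11,31,0],
    [11,31,0],
    [11,31,0],
  ],
  dr=[
    [0,0,0.09],
    [0,0,0.09],
    [0,0,0.09],
    [0,0,0.09],
    [0,0,0.09],
  ],
  claw=[1,1,1,1,1],
)

```text
time_s: 5.05
position: [520.6, -198.8, 128.2]
tool_rot: [-0.0, 0.969, -0.246, 0.0]
force: [0.4, 0.6, -3.7]
grip_width: 0.295
```

Request:
arm_command(
  travel=[
    [11,32,0],
    [11,32,0],
    [11,32,0],
    [11,32,0],
    [11,32,0],
  ],
  dr=[
    [0,0,0.09],
    [0,0,0.09],
    [0,0,0.09],
    [0,0,0.09],
    [0,0,0.09],
  ],
  claw=[1,1,1,1,1],
)

```text
time_s: 5.55
position: [575.5, -38.7, 128.2]
tool_rot: [0.0, 1.0, -0.023, 0.0]
force: [0.3, 0.0, -2.9]
grip_width: 0.293
```

Request:
arm_command(
  travel=[
    [0,0,0],
    [0,0,0],
    [0,0,0],
  ],
  dr=[
    [0,0,0],
    [0,0,0],
    [0,0,0],
  ],
  claw=[1,1,1],
)

```text
time_s: 5.85
position: [575.2, -40.7, 127.7]
tool_rot: [0.0, 1.0, -0.026, -0.0]
force: [0.3, -0.0, -3.9]
grip_width: 0.294
```

Run:
```python
from h import *
o=readout.observe(); print({k:np.round(v,3).tolist() for k,v in o.items()})
s=snapshot("wrist"); save(s,"w2")
for n in ("level","shelf"):
  for m in masks_of(s,n)[:1]:
    c=cloud(s,m["region"]); print(n,m["p"],m["pixel"],np.percentile(c,[1,50,99],axis=0).round(1).tolist())
    t=c[abs(c[:,2]-np.percentile(c[:,2],60))<7]; print(cv2.minAreaRect(t[:,:2].astype(np.float32)))
for m in pinpoint(s,"lip")[:1]: print("lip",m["p"],m["pixel"],at_z(s,[m["pixel"]],58))
s=snapshot("scene"); save(s,"s2")
for m in masks_of(s,"level")[:1]:
    c=cloud(s,m["region"]); t=c[abs(c[:,2]-np.percentile(c[:,2],80))<6];print("level scene",np.percentile(c,[1,50,99],axis=0).round(1).tolist(),cv2.minAreaRect(t[:,:2].astype(np.float32)))
```

```text
{'time_s': 5.85, 'joint_positions': [-0.07, 0.136, 0.03, 1.464, -0.0, 1.551], 'qd': [-0.014, -0.003, -0.006, -0.003, 0.0, -0.0], 'tau': [0.978, -57.177, 48.675, 0.009, 0.045, -0.003], 'position': [575.211, -40.682, 127.695], 'tool_rot': [0.0, 1.0, -0.026, -0.0], 'force': [0.29, -0.015, -3.944], 'wrist_torque': [-0.034, 0.034, 0.011], 'grip_width': 0.294}
level 0.39 [216.9, 207.0] [[458.5, -110.3, 45.4], [513.2, -0.1, 57.8], [614.2, 98.5, 68.8]]
((532.68359375, -23.784278869628906), (230.03594970703125, 155.3419952392578), 84.53731536865234)
shelf 0.93 [218.4, 204.5] [[458.8, -111.2, 45.5], [513.2, -0.2, 57.8], [614.2, 98.3, 68.6]]
((532.6356201171875, -24.28594970703125), (231.04383850097656, 155.3419952392578), 84.53731536865234)
lip 0.78 [368.8, 261.9] [[607.4294229  -44.40779095  58.        ]]
level scene [[492.3, -130.6, 55.5], [584.4, -9.7, 146.5], [593.4, 50.1, 157.7]] ((575.6632080078125, -40.10102844238281), (180.72987365722656, 28.460172653198242), 86.99686431884766)
```

View pics/w2.png

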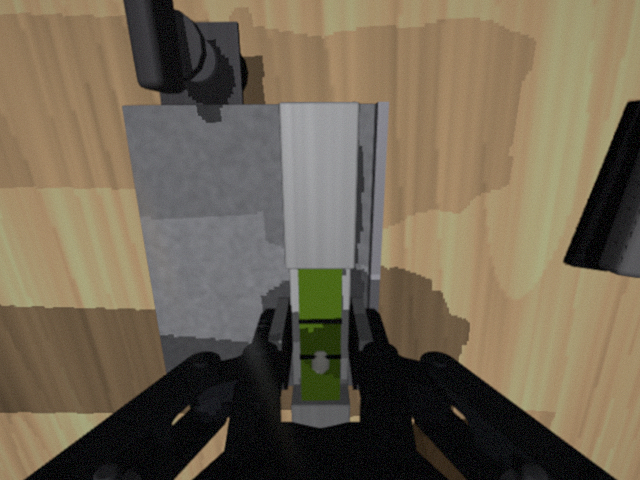

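Request:
arm_command(
  travel=[
    [0,0,-20],
    [0,0,-20],
    [0,0,-8],
    [0,0,-3],
    [0,0,0],
  ],
  dr=[
    [-0.023,0,0],
    [0,0,0],
    [0,0,0],
    [0,0,0],
    [0,0,0],
  ],
  claw=[1,1,1,1,1],
)

```text
time_s: 6.65
position: [575.5, -40.3, 76.5]
tool_rot: [0.011, 1.0, -0.025, 0.0]
force: [-0.2, 0.2, -2.7]
grip_width: 0.292
```

Request:
arm_command(
  travel=[
    [0,0,-2],
    [0,0,-1],
    [0,0,-1],
    [0,0,0],
  ],
  dr=[
    [0,0,0],
    [0,0,0],
    [0,0,0],
    [0,0,0],
  ],
  claw=[1,1,1,1],
)

```text
time_s: 7.05
position: [575.5, -40.2, 72.4]
tool_rot: [0.012, 1.0, -0.025, 0.0]
force: [-0.6, 0.4, -3.7]
grip_width: 0.291
```

Request:
arm_command(
  travel=[
    [0,0,-1],
    [0,0,-1],
    [0,0,0],
  ],
  dr=[
    [0,0,0],
    [0,0,0],
    [0,0,0],
  ],
  claw=[1,1,1],
)

```text
time_s: 7.35
position: [575.6, -40.2, 72.0]
tool_rot: [0.012, 1.0, -0.025, 0.001]
force: [-4.1, 0.8, 9.4]
grip_width: 0.294
```

Request:
arm_command(
  travel=[
    [0,0,-1],
    [0,0,0],
  ],
  dr=[
    [0,0,0],
    [0,0,0],
  ],
  claw=[1,1],
)

```text
time_s: 7.55
position: [575.6, -40.2, 72.0]
tool_rot: [0.012, 1.0, -0.025, 0.001]
force: [-8.0, 1.0, 14.9]
grip_width: 0.288
```

Request:
arm_command(
  travel=[
    [4,0,0],
    [4,0,0],
    [0,0,0],
  ],
  dr=[
    [0,0,0],
    [0,0,0],
    [0,0,0],
  ],
  claw=[1,1,1],
)

```text
time_s: 7.85
position: [583.9, -40.3, 72.0]
tool_rot: [0.012, 1.0, -0.025, 0.001]
force: [-7.4, 1.1, 15.4]
grip_width: 0.291
```

Request:
arm_command(
  travel=[
    [2,0,1],
    [3,0,0],
    [1,0,0],
    [1,0,0],
    [0,0,0],
  ],
  dr=[
    [0,0,0],
    [0,0,0],
    [0,0,0],
    [0,0,0],
    [0,0,0],
  ],
  claw=[1,1,1,1,1],
)

```text
time_s: 8.35
position: [590.5, -40.2, 72.0]
tool_rot: [0.012, 1.0, -0.025, 0.001]
force: [-5.5, 0.1, 11.0]
grip_width: 0.29
```

Request:
arm_command(
  travel=[
    [1,0,0],
    [1,0,0],
    [0,0,0],
  ],
  dr=[
    [0,0,0],
    [0,0,0],
    [0,0,0],
  ],
  claw=[1,1,1],
)

```text
time_s: 8.65
position: [592.5, -40.3, 72.0]
tool_rot: [0.012, 1.0, -0.025, 0.001]
force: [-6.4, -0.1, 10.9]
grip_width: 0.292
```

Request:
arm_command(
  travel=[
    [1,0,0],
    [1,0,0],
    [0,0,0],
  ],
  dr=[
    [0,0,0],
    [0,0,0],
    [0,0,0],
  ],
  claw=[1,1,1],
)

```text
time_s: 8.95
position: [594.5, -40.2, 72.0]
tool_rot: [0.012, 1.0, -0.025, 0.001]
force: [-6.6, 0.3, 10.1]
grip_width: 0.292
```

Request:
arm_command(
  travel=[
    [1,0,0],
    [0,0,0],
  ],
  dr=[
    [0,0,0],
    [0,0,0],
  ],
  claw=[1,1],
)

```text
time_s: 9.15
position: [595.1, -40.2, 72.0]
tool_rot: [0.012, 1.0, -0.025, 0.0]
force: [-7.8, -0.6, 11.2]
grip_width: 0.289
```

Request:
arm_command(
  travel=[
    [1,0,0],
    [0,0,0],
  ],
  dr=[
    [0,0,0],
    [0,0,0],
  ],
  claw=[1,1],
)

```text
time_s: 9.35
position: [595.2, -40.3, 72.0]
tool_rot: [0.012, 1.0, -0.025, -0.0]
force: [-13.9, -0.6, 14.4]
grip_width: 0.292
```

Request:
arm_command(
  travel=[
    [1,0,0],
    [0,0,0],
  ],
  dr=[
    [0,0,0],
    [0,0,0],
  ],
  claw=[1,1],
)

```text
time_s: 9.55
position: [595.2, -40.3, 72.0]
tool_rot: [0.012, 1.0, -0.025, -0.001]
force: [-18.9, 0.2, 17.2]
grip_width: 0.296
```

Request:
arm_command(
  travel=[
    [-2,0,1],
    [0,0,0],
    [0,0,0],
    [0,0,0],
    [0,0,0],
  ],
  dr=[
    [0,0,0],
    [0,0,0],
    [0,0,0],
    [0,0,0],
    [0,0,0],
  ],
  claw=[-1,-1,-1,-1,-1],
)

```text
time_s: 10.05
position: [595.6, -40.2, 71.2]
tool_rot: [0.012, 1.0, -0.025, 0.0]
force: [-0.5, -1.5, -0.7]
grip_width: 1.0
```

Request:
arm_command(
  travel=[
    [0,0,10],
    [0,0,25],
    [-15,0,35],
    [-15,0,35],
    [-20,0,35],
  ],
  dr=[
    [0,0,0],
    [0.023,0,0],
    [0,0,0],
    [0,0,0],
    [0,0,0],
  ],
  claw=[-1,-1,-1,-1,-1],
)

```text
time_s: 10.55
position: [545.0, -40.2, 213.2]
tool_rot: [0.0, 1.0, -0.025, 0.0]
force: [0.2, -0.5, 0.5]
grip_width: 0.998
```

Request:
arm_command(
  travel=[
    [-20,0,20],
    [0,0,0],
    [0,0,0],
  ],
  dr=[
    [0,0,0],
    [0,0,0],
    [0,0,0],
  ],
  claw=[-1,-1,-1],
)

```text
time_s: 10.85
position: [525.8, -40.2, 232.0]
tool_rot: [0.0, 1.0, -0.025, 0.001]
force: [0.8, -0.3, 0.3]
grip_width: 1.003
```

```bash
cat > lk.py <<'E'
from h import *
import sys
s=snapshot("wrist"); save(s,sys.argv[1]); o=readout.observe(); print(np.round(o["position"],1),np.round(o["tool_rot"],3),np.round(o["joint_positions"],2),o["time_s"])
M={}
for n in ("level","shelf","foot"):
  for m in masks_of(s,n)[:1]:
    c=cloud(s,m["region"]); M[n]=c; print(n,m["p"],m["pixel"],np.percentile(c,[1,50,99],axis=0).round(1).tolist())
    t=c[abs(c[:,2]-np.percentile(c[:,2],60))<7]; print(cv2.minAreaRect(t[:,:2].astype(np.float32)))
    if n=="foot":
      t=c[c[:,2]>105]; print("wing",cv2.minAreaRect(t[:,:2].astype(np.float32)))
for n in ("lip","wing"):
  for m in pinpoint(s,n)[:1]: print(n,m["p"],m["pixel"],at_z(s,[m["pixel"]],58 if n=="lip" else 100))
# back face of level vs lip front, by y bin
c=cloud(s,s["z_map"]>0)
for y in range(-125,55,20):
  q=c[abs(c[:,1]-y)<8]; l=q[(q[:,2]>90)&(q[:,2]<108)&(q[:,0]>550)&(q[:,0]<640)]; p=q[(q[:,2]>62)&(q[:,2]<80)&(q[:,0]>598)&(q[:,0]<630)]
  if len(l)>5: print(y,"level x",np.percentile(l[:,0],[2,98]).round(1),"z",np.median(l[:,2]).round(1),"lip x",np.percentile(p[:,0],[5,95]).round(1) if len(p) else None)
E
python3 lk.py w3
```

```text
[525.7 -40.2 230.9] [-0.     1.    -0.025  0.   ] [-0.08  0.03  0.12  1.66  0.    1.54] 10.9
level 0.77 [395.7, 207.0] [[577.3, -125.9, 61.3], [590.7, -25.7, 96.4], [609.4, 49.5, 101.1]]
((593.8644409179688, -38.679847717285156), (179.1805877685547, 26.668590545654297), 87.08293151855469)
shelf 0.57 [308.8, 201.2] [[457.9, -137.3, 45.7], [519.8, -21.6, 58.2], [581.6, 93.8, 61.7]]
((533.71533203125, -41.735389709472656), (199.95765686035156, 153.71168518066406), 86.9525146484375)
foot 0.96 [289.7, 70.8] [[494.1, 62.6, 84.7], [509.9, 84.4, 113.3], [522.6, 104.9, 116.0]]
((508.6385192871094, 84.40933227539062), (44.21440505981445, 12.1832857131958), 88.70613098144531)
wing ((508.6500244140625, 84.40907287597656), (44.21440505981445, 12.206189155578613), 88.70613098144531)
lip 0.58 [403.8, 218.9] [[606.24820878 -43.53692303  58.        ]]
wing 0.67 [291.6, 67.6] [[511.25231065  85.96838495 100.        ]]
-125 level x [577.  602.6] z 100.2 lip x None
-105 level x [577.8 603.2] z 100.0 lip x None
-85 level x [578.8 604.2] z 99.5 lip x [609.5 610.6]
-65 level x [580.2 603.6] z 96.3 lip x [610.3 612.1]
-45 level x [585.2 601.9] z 95.9 lip x [611.1 612.9]
-25 level x [586.1 603. ] z 95.2 lip x [611.9 613.8]
-5 level x [583.1 608. ] z 97.1 lip x None
15 level x [583.7 609.2] z 97.0 lip x None
35 level x [584.6 610.3] z 96.6 lip x None
```

View pics/w3.png

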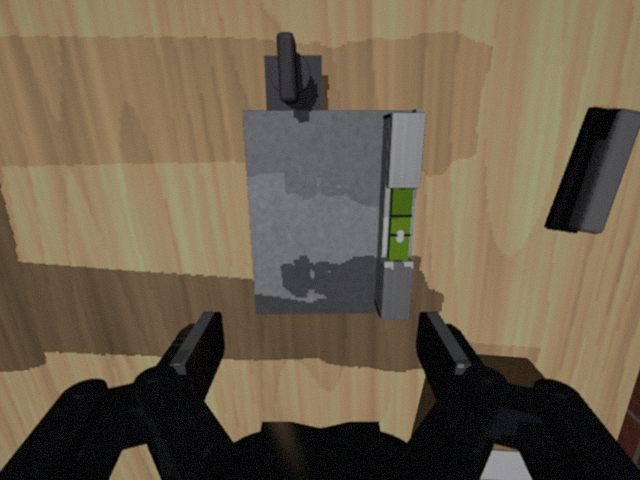

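Request:
arm_command(
  travel=[
    [6,-25,-40],
    [6,-25,-40],
    [6,-25,-40],
    [0,0,-31],
    [0,0,0],
  ],
  dr=[
    [0,0,0],
    [0,0,0],
    [0,0,0],
    [0,0,0],
    [0,0,0],
  ],
  claw=[1,1,1,1,1],
)

```text
time_s: 11.65
position: [540.7, -115.2, 75.0]
tool_rot: [-0.001, 1.0, -0.026, -0.004]
force: [-1.0, -0.2, 0.1]
grip_width: 0.147
```

Request:
arm_command(
  travel=[
    [5,0,0],
    [5,0,0],
    [4,0,0],
    [2,0,0],
    [0,0,0],
  ],
  dr=[
    [0,0,0],
    [0,0,0],
    [0,0,0],
    [0,0,0],
    [0,0,0],
  ],
  claw=[1,1,1,1,1],
)

```text
time_s: 12.15
position: [560.1, -115.0, 81.0]
tool_rot: [0.0, 1.0, -0.025, 0.001]
force: [-0.4, -0.3, 0.1]
grip_width: -0.003
```

Request:
arm_command(
  travel=[
    [2,0,0],
    [2,0,0],
    [0,0,0],
  ],
  dr=[
    [0,0,0],
    [0,0,0],
    [0,0,0],
  ],
  claw=[1,1,1],
)

```text
time_s: 12.45
position: [563.6, -115.2, 80.3]
tool_rot: [-0.0, 1.0, -0.025, 0.0]
force: [-1.1, 0.0, 0.9]
grip_width: -0.001
```

Request:
arm_command(
  travel=[
    [1.5,0,0],
    [1.5,0,0],
    [0,0,0],
  ],
  dr=[
    [0,0,0],
    [0,0,0],
    [0,0,0],
  ],
  claw=[1,1,1],
)

```text
time_s: 12.75
position: [565.9, -115.2, 80.4]
tool_rot: [0.0, 1.0, -0.025, -0.001]
force: [-5.4, 0.2, 3.7]
grip_width: 0.0
```

Request:
arm_command(
  travel=[
    [1,0,0],
    [1,0,0],
    [0,0,0],
  ],
  dr=[
    [0,0,0],
    [0,0,0],
    [0,0,0],
  ],
  claw=[1,1,1],
)

```text
time_s: 13.05
position: [567.1, -115.3, 80.9]
tool_rot: [0.0, 1.0, -0.025, -0.001]
force: [-11.4, 0.1, 8.5]
grip_width: 0.002
```

Request:
arm_command(
  travel=[
    [1,0,0],
    [1,0,0],
    [0,0,0],
  ],
  dr=[
    [0,0,0],
    [0,0,0],
    [0,0,0],
  ],
  claw=[1,1,1],
)

```text
time_s: 13.35
position: [568.7, -115.3, 81.5]
tool_rot: [0.0, 1.0, -0.025, -0.001]
force: [-15.2, 0.4, 15.8]
grip_width: -0.001
```

Request:
arm_command(
  travel=[
    [-4,0,-1],
    [-6,0,-4],
    [-8,0,-9],
    [0,0,0],
  ],
  dr=[
    [0,0,0],
    [0,0,0],
    [0,0,0],
    [0,0,0],
  ],
  claw=[1,1,1,1],
)

```text
time_s: 13.75
position: [551.2, -115.0, 64.9]
tool_rot: [-0.0, 1.0, -0.025, -0.001]
force: [-0.6, 0.0, -1.4]
grip_width: -0.002
```

Run:
```python
from h import *
print(readout.observe()["position"])
s=snapshot("scene"); cv2.imwrite("pics/s4.png",cv2.resize(s["pixels"][150:270,240:420],None,fx=4,fy=4,interpolation=cv2.INTER_CUBIC))
for m in masks_of(s,"level")[:1]:
    c=cloud(s,m["region"]); t=c[abs(c[:,2]-np.percentile(c[:,2],80))<6];print("level scene",np.percentile(c,[1,50,99],axis=0).round(1).tolist(),cv2.minAreaRect(t[:,:2].astype(np.float32)))
```

```text
[ 551.15966816 -115.0307355    64.85392161]
level scene [[579.5, -126.8, 64.3], [602.2, -32.3, 95.0], [610.8, 50.7, 103.7]] ((594.1878662109375, -38.61669158935547), (180.77935791015625, 30.393844604492188), 87.58362579345703)
```

View pics/s4.png

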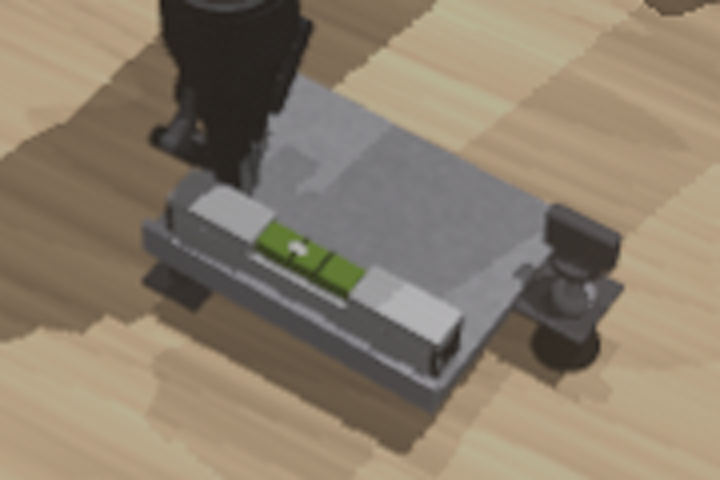

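The level is back flat in front of the lip. It had rocked because I pushed above the lip's height. I'll nudge again with the tip lower.

Request:
arm_command(
  travel=[
    [5,0,0],
    [5,0,0],
    [3,0,0],
    [0,0,0],
  ],
  dr=[
    [0,0,0],
    [0,0,0],
    [0,0,0],
    [0,0,0],
  ],
  claw=[1,1,1,1],
)

```text
time_s: 14.25
position: [565.1, -115.2, 66.4]
tool_rot: [0.0, 1.0, -0.025, -0.001]
force: [-5.4, -0.7, 3.8]
grip_width: 0.001
```

Request:
arm_command(
  travel=[
    [1,0,0],
    [1,0,0],
    [0,0,0],
  ],
  dr=[
    [0,0,0],
    [0,0,0],
    [0,0,0],
  ],
  claw=[1,1,1],
)

```text
time_s: 14.55
position: [565.6, -115.2, 66.6]
tool_rot: [0.0, 1.0, -0.025, -0.002]
force: [-15.2, 0.6, 9.4]
grip_width: 0.0
```

Request:
arm_command(
  travel=[
    [1,0,0],
    [0,0,0],
  ],
  dr=[
    [0,0,0],
    [0,0,0],
  ],
  claw=[1,1],
)

```text
time_s: 14.75
position: [565.7, -115.2, 66.7]
tool_rot: [0.0, 1.0, -0.025, -0.003]
force: [-20.4, 0.1, 13.9]
grip_width: 0.001
```

Request:
arm_command(
  travel=[
    [-8,0,0],
    [0,40,0],
    [0,40,0],
    [2,40,0],
    [3,30,-2],
  ],
  dr=[
    [0,0,0],
    [0,0,0],
    [0,0,0],
    [0,0,0],
    [0,0,0],
  ],
  claw=[1,1,1,1,1],
)

```text
time_s: 15.25
position: [565.8, 36.9, 64.7]
tool_rot: [-0.0, 1.0, -0.025, 0.001]
force: [-0.2, -1.3, -0.3]
grip_width: -0.0
```

Request:
arm_command(
  travel=[
    [4,0,0],
    [3,0,0],
    [1,0,0],
    [0,0,0],
  ],
  dr=[
    [0,0,0],
    [0,0,0],
    [0,0,0],
    [0,0,0],
  ],
  claw=[1,1,1,1],
)

```text
time_s: 15.65
position: [572.5, 34.5, 63.9]
tool_rot: [-0.001, 1.0, -0.025, -0.001]
force: [-6.5, 3.5, 1.7]
grip_width: -0.001
```

Request:
arm_command(
  travel=[
    [1,0,0],
    [1,0,0],
    [0,0,0],
  ],
  dr=[
    [0,0,0],
    [0,0,0],
    [0,0,0],
  ],
  claw=[1,1,1],
)

```text
time_s: 15.95
position: [572.7, 34.4, 64.0]
tool_rot: [-0.001, 1.0, -0.025, -0.003]
force: [-17.2, 4.6, 8.7]
grip_width: -0.0
```

Request:
arm_command(
  travel=[
    [-10,0,2],
    [0,0,30],
    [0,0,40],
    [0,10,40],
    [-14,10,5],
  ],
  dr=[
    [0,0,0],
    [0,0,0],
    [0,0,0.144],
    [0,0,0.144],
    [0,0,0.144],
  ],
  claw=[1,1,1,1,1],
)

```text
time_s: 16.45
position: [554.0, 53.9, 186.6]
tool_rot: [0.001, 0.981, 0.192, 0.004]
force: [-0.9, 1.1, 0.1]
grip_width: 0.001
```

Request:
arm_command(
  travel=[
    [-10,8,0],
    [-10,8,0],
    [-10,8,0],
    [-10,6,0],
    [0,0,0],
  ],
  dr=[
    [0,0,0.144],
    [0,0,0.144],
    [0,0,0.144],
    [0,0,0.144],
    [0,0,0.144],
  ],
  claw=[-1,-1,-1,-1,-1],
)

```text
time_s: 16.95
position: [510.9, 84.4, 181.8]
tool_rot: [0.0, 0.851, 0.526, 0.0]
force: [0.3, 0.3, 0.2]
grip_width: 0.846
```

Request:
arm_command(
  travel=[
    [0,0,0],
    [0,0,0],
    [0,0,0],
    [0,0,0],
    [0,0,0],
  ],
  dr=[
    [0,0,0.144],
    [0,0,0.144],
    [0,0,0.144],
    [0,0,0.144],
    [0,0,0.144],
  ],
  claw=[-1,-1,-1,-1,-1],
)

```text
time_s: 17.45
position: [511.8, 83.8, 181.5]
tool_rot: [0.0, 0.611, 0.791, 0.0]
force: [-0.1, 0.1, -0.6]
grip_width: 1.0
```

Request:
arm_command(
  travel=[
    [0,0,0],
    [0,0,0],
    [0,0,0],
    [0,0,0],
    [0,0,0],
  ],
  dr=[
    [0,0,0.144],
    [0,0,0.144],
    [0,0,0.144],
    [0,0,0.144],
    [0,0,0.144],
  ],
  claw=[-1,-1,-1,-1,-1],
)

```text
time_s: 17.95
position: [511.8, 83.8, 181.5]
tool_rot: [0.0, 0.293, 0.956, 0.0]
force: [1.1, -0.1, -0.0]
grip_width: 1.002
```

Request:
arm_command(
  travel=[
    [0,0,0],
    [0,0,0],
    [0,0,0],
    [0,0,0],
    [0,0,0],
  ],
  dr=[
    [0,0,0.144],
    [0,0,0.144],
    [0,0,0.144],
    [0,0,0.144],
    [0,0,0],
  ],
  claw=[-1,-1,-1,-1,-1],
)

```text
time_s: 18.45
position: [511.8, 83.9, 181.5]
tool_rot: [0.0, 0.011, 1.0, -0.0]
force: [-0.4, 1.1, 0.5]
grip_width: 1.002
```

```bash
python3 lk.py w5
python3 - <<'E'
import math
from h import *
q=readout.observe()["tool_rot"]; from scipy.spatial.transform import Rotation as R
x=R.from_quat(np.r_[q[1:],q[0]]).as_matrix()[:,0]; print("jaw deg",math.degrees(math.atan2(x[1],x[0])))
E
```

```text
[511.7  84.  181.5] [ 0.     0.014  1.    -0.   ] [ 0.16 -0.   -0.01  1.56 -0.   -1.38] 18.5
level 0.6 [190.1, 106.5] [[579.4, -75.3, 59.6], [588.7, -16.4, 95.2], [608.9, 49.2, 98.7]]
((595.1060180664062, -11.817684173583984), (126.09080505371094, 27.12948989868164), 87.40750122070312)
shelf 0.74 [303.0, 104.6] [[459.4, -81.4, 46.0], [519.5, -18.2, 57.9], [581.5, 85.4, 60.6]]
((522.4466552734375, -2.0669708251953125), (164.4361572265625, 126.46871948242188), 87.07762908935547)
foot 0.86 [322.8, 254.5] [[494.3, 62.6, 83.4], [508.8, 81.8, 113.1], [523.2, 104.7, 115.8]]
((508.3382568359375, 84.09954833984375), (43.62960433959961, 11.421598434448242), 88.48873138427734)
wing ((508.3437194824219, 84.0988540649414), (43.624855041503906, 11.440332412719727), 88.5348129272461)
wing 0.73 [324.9, 253.5] [[507.86197436  83.04515941 100.        ]]
-65 level x [579.8 603.2] z 96.1 lip x None
-45 level x [585.1 601.9] z 95.7 lip x None
-25 level x [585.9 603. ] z 94.9 lip x None
-5 level x [582.7 607.7] z 96.9 lip x None
15 level x [583.3 608.8] z 97.0 lip x None
35 level x [584.2 609.6] z 96.5 lip x None
jaw deg 178.51983059493847
```

View pics/w5.png

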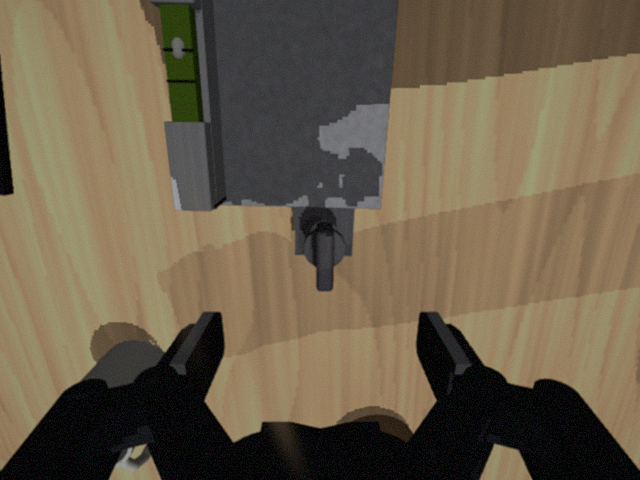

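Request:
arm_command(
  travel=[
    [-3.3,0,-30],
    [0,0,-35],
    [0,0,-20],
    [0,0,-6.5],
    [0,0,0],
  ],
  dr=[
    [0,0,0],
    [0,0,0],
    [0,0,0],
    [0,0,0],
    [0,0,0],
  ],
  claw=[-1,-1,-1,-1,-1],
)

```text
time_s: 19.25
position: [507.8, 84.7, 89.4]
tool_rot: [-0.001, 0.012, 1.0, -0.0]
force: [0.4, 0.3, 0.1]
grip_width: 1.0
```

Request:
arm_command(
  travel=[
    [0,0,0],
    [0,0,0],
    [0,0,0],
    [0,0,0],
    [0,0,0],
  ],
  dr=[
    [0,0,0],
    [0,0,0],
    [0,0,0],
    [0,0,0],
    [0,0,0],
  ],
  claw=[1,1,1,1,1],
)

```text
time_s: 19.75
position: [508.3, 84.8, 90.1]
tool_rot: [0.0, 0.012, 1.0, 0.0]
force: [5.5, -0.1, 5.1]
grip_width: 0.141
```

Request:
arm_command(
  travel=[
    [0,0,0],
    [0,0,0],
    [0,0,0],
    [0,0,0],
  ],
  dr=[
    [0,0,0],
    [0,0,0],
    [0,0,0],
    [0,0,-0.05],
  ],
  claw=[1,1,1,1],
)

```text
time_s: 20.15
position: [508.7, 84.8, 90.3]
tool_rot: [0.001, 0.037, 0.999, 0.0]
force: [2.4, 0.2, 3.6]
grip_width: 0.127
```

Request:
arm_command(
  travel=[
    [0,0,0],
    [0,0,0],
    [0,0,0],
    [0,0,0],
    [0,0,0],
  ],
  dr=[
    [0,0,-0.12],
    [0,0,-0.12],
    [0,0,-0.12],
    [0,0,-0.12],
    [0,0,-0.12],
  ],
  claw=[1,1,1,1,1],
)

```text
time_s: 20.65
position: [508.6, 84.9, 90.3]
tool_rot: [0.001, 0.333, 0.943, 0.0]
force: [2.2, 0.2, 4.4]
grip_width: 0.125
```

Request:
arm_command(
  travel=[
    [0,0,0],
    [0,0,0],
    [0,0,0],
    [0,0,0],
    [0,0,0],
  ],
  dr=[
    [0,0,-0.12],
    [0,0,-0.12],
    [0,0,-0.12],
    [0,0,-0.12],
    [0,0,-0.12],
  ],
  claw=[1,1,1,1,1],
)

```text
time_s: 21.15
position: [508.5, 85.0, 90.3]
tool_rot: [0.0, 0.597, 0.803, 0.001]
force: [2.1, 0.3, 3.7]
grip_width: 0.125
```

Request:
arm_command(
  travel=[
    [0,0,0],
    [0,0,0],
    [0,0,0],
    [0,0,0],
    [0,0,0],
  ],
  dr=[
    [0,0,-0.12],
    [0,0,-0.12],
    [0,0,-0.08],
    [0,0,0],
    [0,0,0],
  ],
  claw=[1,1,1,1,1],
)

```text
time_s: 21.65
position: [508.5, 85.1, 90.3]
tool_rot: [0.0, 0.714, 0.7, 0.001]
force: [1.9, 1.9, 5.2]
grip_width: 0.129
```

Request:
arm_command(
  travel=[
    [0,0,0],
    [0,0,0],
    [0,0,0],
    [0,0,0],
    [0,0,0],
  ],
  dr=[
    [0,0,0],
    [0,0,0],
    [0,0,0],
    [0,0,0],
    [0,0,0],
  ],
  claw=[1,1,1,1,1],
)

```text
time_s: 22.15
position: [508.5, 85.1, 90.3]
tool_rot: [0.0, 0.714, 0.7, 0.001]
force: [2.6, 1.1, 6.3]
grip_width: 0.124
```

Request:
arm_command(
  travel=[
    [0,0,0],
    [0,0,0],
    [0,0,0],
    [0,0,0],
    [0,0,0],
  ],
  dr=[
    [0,0,0],
    [0,0,0],
    [0,0,0],
    [0,0,0],
    [0,0,0],
  ],
  claw=[1,1,1,1,1],
)

```text
time_s: 22.65
position: [508.5, 85.1, 90.3]
tool_rot: [0.0, 0.714, 0.7, 0.001]
force: [2.2, 1.1, 5.4]
grip_width: 0.122
```

```bash
cat > bub.py <<'E'
from h import *
import sys
# vial profile along level axis: level centre c at top z, direction d
def prof(s,c,d,z):
    n=np.array([d[1],-d[0]]); us=np.arange(-34,34.5,1); out=[]
    g=s["pixels"].astype(np.float32)
    rows=[]
    for v in (-2,0,2):
        P=np.array([[*(np.array(c)+u*np.array(d)+v*n),z] for u in us]); q=proj(s,P).astype(np.float32)
        rows.append(cv2.remap(g,q[:,0].reshape(1,-1),q[:,1].reshape(1,-1),cv2.INTER_LINEAR)[0])
    return us,np.mean(rows,0)
d=(0.0485,0.9988); c=(594.6,-40.0)
for cam in ("scene","top"):
    s=snapshot(cam); us,r=prof(s,c,d,98.5)
    B=r[:,0].round().astype(int);G=r[:,1].round().astype(int); print(cam,"blue",dict(zip(us.astype(int)[::2].tolist(),B[::2].tolist()))); print("green",G[::2].tolist())
    q=proj(s,[[*c,98]])[0].astype(int); im=s["pixels"][q[1]-40:q[1]+40,q[0]-50:q[0]+50]
    cv2.imwrite(f"pics/b_{cam}_{sys.argv[1]}.png",cv2.resize(im,None,fx=4,fy=4,interpolation=cv2.INTER_CUBIC))
a,b=[cv2.imread(f"pics/b_{k}_{sys.argv[1]}.png") for k in ("scene","top")]; cv2.imwrite(f"pics/b_{sys.argv[1]}.png",np.hstack([a,b]))
print(readout.observe()["position"],readout.observe()["tool_rot"],readout.observe()["time_s"])
E
python3 bub.py 1
```

```text
scene blue {-34: 94, -32: 60, -30: 44, -28: 42, -26: 42, -24: 42, -22: 42, -20: 42, -18: 42, -16: 42, -14: 42, -12: 40, -10: 38, -8: 41, -6: 67, -4: 97, -2: 103, 0: 104, 2: 104, 4: 86, 6: 55, 8: 37, 10: 38, 12: 41, 14: 41, 16: 41, 18: 40, 20: 41, 22: 41, 24: 40, 26: 40, 28: 43, 30: 67, 32: 102, 34: 113}
green [100, 86, 87, 89, 89, 89, 89, 89, 89, 89, 88, 82, 69, 72, 96, 114, 118, 119, 119, 107, 83, 65, 75, 86, 88, 88, 88, 88, 88, 88, 88, 89, 96, 110, 114]
top blue {-34: 98, -32: 55, -30: 6, -28: 5, -26: 5, -24: 6, -22: 4, -20: 7, -18: 7, -16: 1, -14: 1, -12: 4, -10: 5, -8: 13, -6: 58, -4: 91, -2: 100, 0: 102, 2: 99, 4: 74, 6: 35, 8: 11, 10: 7, 12: 3, 14: 5, 16: 8, 18: 4, 20: 4, 22: 4, 24: 3, 26: 4, 28: 5, 30: 16, 32: 61, 34: 97}
green [104, 78, 72, 79, 79, 80, 80, 80, 80, 79, 79, 80, 61, 62, 90, 109, 115, 116, 113, 99, 83, 55, 67, 77, 78, 80, 79, 79, 79, 80, 79, 79, 77, 88, 103]
[508.54318412  85.0988273   90.31366582] [1.52306024e-04 7.14245873e-01 6.99894543e-01 6.62379085e-04] 22.75
```

View pics/b_1.png

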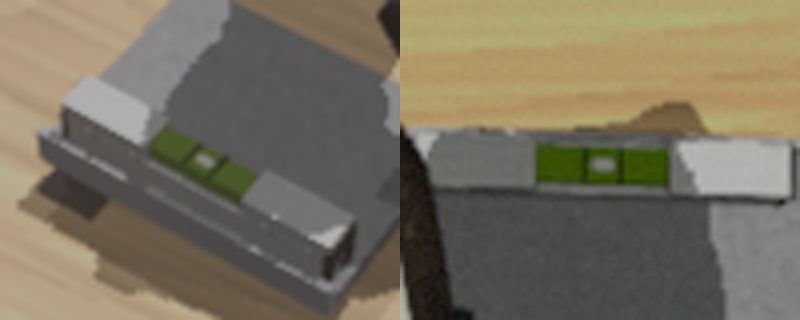

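The bubble sits between the lines in both views, within about 0.3 mm of centre. I'll release the wing and lift.

Request:
arm_command(
  travel=[
    [0,0,0],
    [0,0,0],
    [0,0,0],
    [0,0,0],
    [0,0,0],
  ],
  dr=[
    [0,0,0],
    [0,0,0],
    [0,0,0],
    [0,0,0],
    [0,0,0],
  ],
  claw=[-1,-1,-1,-1,-1],
)

```text
time_s: 23.25
position: [508.0, 84.8, 89.6]
tool_rot: [-0.0, 0.715, 0.699, -0.0]
force: [-0.3, 0.2, 0.0]
grip_width: 0.958
```

Request:
arm_command(
  travel=[
    [0,0,15],
    [0,0,35],
    [0,0,35],
    [0,0,15],
    [0,0,0],
  ],
  dr=[
    [0,0,0],
    [0,0,0],
    [0,0,0],
    [0,0,0],
    [0,0,0],
  ],
  claw=[-1,-1,-1,-1,-1],
)

```text
time_s: 23.75
position: [509.3, 85.0, 193.4]
tool_rot: [0.001, 0.715, 0.699, 0.002]
force: [0.4, -0.4, -0.2]
grip_width: 1.002
```

Request:
arm_command(
  travel=[
    [0,0,0],
    [0,0,0],
    [0,0,0],
    [0,0,0],
    [0,0,0],
  ],
  dr=[
    [0,0,0],
    [0,0,0],
    [0,0,0],
    [0,0,0],
    [0,0,0],
  ],
  claw=[1,1,1,1,1],
)

```text
time_s: 24.25
position: [507.9, 84.8, 189.3]
tool_rot: [-0.0, 0.715, 0.699, -0.0]
force: [0.1, -0.2, 1.0]
grip_width: 0.143
```

Request:
arm_command(
  travel=[
    [0,0,0],
    [0,0,0],
    [0,0,0],
    [0,0,0],
    [0,0,0],
  ],
  dr=[
    [0,0,0],
    [0,0,0],
    [0,0,0],
    [0,0,0],
    [0,0,0],
  ],
  claw=[1,1,1,1,1],
)

```text
time_s: 24.75
position: [508.1, 84.8, 189.8]
tool_rot: [0.0, 0.715, 0.699, -0.0]
force: [-0.3, -0.3, 0.2]
grip_width: 0.0
```

```bash
python3 bub.py 2
```

```text
scene blue {-34: 93, -32: 60, -30: 43, -28: 41, -26: 41, -24: 41, -22: 42, -20: 41, -18: 42, -16: 42, -14: 42, -12: 40, -10: 37, -8: 41, -6: 67, -4: 96, -2: 103, 0: 104, 2: 104, 4: 86, 6: 55, 8: 36, 10: 38, 12: 40, 14: 40, 16: 40, 18: 41, 20: 40, 22: 40, 24: 40, 26: 41, 28: 43, 30: 67, 32: 101, 34: 113}
green [100, 86, 86, 88, 88, 88, 88, 89, 88, 88, 88, 81, 68, 71, 95, 113, 117, 119, 118, 107, 82, 64, 75, 86, 87, 88, 88, 88, 88, 88, 88, 89, 96, 109, 114]
top blue {-34: 99, -32: 55, -30: 3, -28: 6, -26: 4, -24: 3, -22: 6, -20: 6, -18: 7, -16: 4, -14: 4, -12: 4, -10: 10, -8: 10, -6: 56, -4: 92, -2: 102, 0: 103, 2: 100, 4: 76, 6: 33, 8: 10, 10: 5, 12: 2, 14: 4, 16: 6, 18: 9, 20: 7, 22: 4, 24: 3, 26: 4, 28: 7, 30: 19, 32: 61, 34: 98}
green [104, 79, 72, 81, 80, 79, 81, 82, 81, 81, 81, 79, 64, 62, 90, 110, 116, 117, 115, 102, 82, 55, 67, 80, 80, 81, 82, 81, 79, 79, 79, 81, 78, 87, 103]
[508.12138675  84.81596498 189.77504842] [-2.01672535e-05  7.15125262e-01  6.98996322e-01 -6.93281387e-06] 24.85
```

Request:
arm_command(
  travel=[
    [22,-31,0],
    [22,-31,0],
    [22,-31,0],
    [21,-32,-20],
    [0,0,-40],
  ],
  dr=[
    [0,0,0],
    [0,0,0],
    [0,0,0],
    [0,0,0],
    [0,0,0],
  ],
  claw=[1,1,1,1,1],
)

```text
time_s: 25.35
position: [598.5, -43.7, 131.3]
tool_rot: [0.002, 0.716, 0.698, 0.002]
force: [-0.1, 0.7, -0.4]
grip_width: -0.001
```

Request:
arm_command(
  travel=[
    [0,0,-16],
    [0,0,-6],
    [0,0,0],
    [0,0,0],
  ],
  dr=[
    [0,0,0],
    [0,0,0],
    [0,0,0],
    [0,0,0],
  ],
  claw=[1,1,1,1],
)

```text
time_s: 25.75
position: [595.7, -40.0, 109.3]
tool_rot: [0.001, 0.715, 0.699, 0.001]
force: [-0.4, 0.3, 0.4]
grip_width: -0.001
```

Request:
arm_command(
  travel=[
    [0,0,-2],
    [0,0,-2],
    [0,0,-1],
    [0,0,0],
  ],
  dr=[
    [0,0,0],
    [0,0,0],
    [0,0,0],
    [0,0,0],
  ],
  claw=[1,1,1,1],
)

```text
time_s: 26.15
position: [595.1, -40.1, 102.8]
tool_rot: [0.0, 0.715, 0.699, 0.0]
force: [0.1, -0.2, -0.1]
grip_width: 0.004
```

Request:
arm_command(
  travel=[
    [0,0,-1],
    [0,0,-1],
    [0,0,-0.5],
    [0,0,0],
  ],
  dr=[
    [0,0,0],
    [0,0,0],
    [0,0,0],
    [0,0,0],
  ],
  claw=[1,1,1,1],
)

```text
time_s: 26.55
position: [595.1, -40.2, 100.1]
tool_rot: [-0.0, 0.715, 0.699, -0.0]
force: [0.7, -0.4, -0.2]
grip_width: -0.003
```

Request:
arm_command(
  travel=[
    [0,0,-0.5],
    [0,0,-0.5],
    [0,0,0],
  ],
  dr=[
    [0,0,0],
    [0,0,0],
    [0,0,0],
  ],
  claw=[1,1,1],
)

```text
time_s: 26.85
position: [595.2, -40.2, 100.0]
tool_rot: [0.0, 0.715, 0.699, 0.0]
force: [-2.1, 0.6, 4.5]
grip_width: -0.001
```

Request:
arm_command(
  travel=[
    [0,0,-0.7],
    [0,0,-0.7],
    [0,0,0],
    [0,0,0],
  ],
  dr=[
    [0,0,0],
    [0,0,0],
    [0,0,0],
    [0,0,0],
  ],
  claw=[1,1,1,1],
)

```text
time_s: 27.25
position: [595.4, -40.2, 100.0]
tool_rot: [0.001, 0.715, 0.699, 0.001]
force: [-4.7, -0.2, 13.3]
grip_width: 0.002
```

Request:
arm_command(
  travel=[
    [0,0,0],
    [0,0,0],
    [0,0,0],
    [0,0,0],
    [0,0,0],
  ],
  dr=[
    [0,0,0],
    [0,0,0],
    [0,0,0],
    [0,0,0],
    [0,0,0],
  ],
  claw=[1,1,1,1,1],
)

```text
time_s: 27.75
position: [595.4, -40.2, 100.0]
tool_rot: [0.001, 0.715, 0.699, 0.001]
force: [-5.4, 0.5, 13.5]
grip_width: 0.002
```

Request:
arm_command(
  travel=[
    [0,0,0.2],
    [0,0,0],
    [0,0,0],
    [0,0,0],
    [0,0,0],
  ],
  dr=[
    [0,0,0],
    [0,0,0],
    [0,0,0],
    [0,0,0],
    [0,0,0],
  ],
  claw=[1,1,1,1,1],
)

```text
time_s: 28.25
position: [595.3, -40.2, 100.0]
tool_rot: [0.001, 0.715, 0.699, 0.001]
force: [-4.4, 0.2, 11.9]
grip_width: -0.004
```

Request:
arm_command(
  travel=[
    [0,0,0],
    [0,0,0],
    [0,0,0],
    [0,0,0],
    [0,0,0],
  ],
  dr=[
    [0,0,0],
    [0,0,0],
    [0,0,0],
    [0,0,0],
    [0,0,0],
  ],
  claw=[1,1,1,1,1],
)

```text
time_s: 28.75
position: [595.3, -40.2, 100.0]
tool_rot: [0.001, 0.715, 0.699, 0.001]
force: [-4.8, -0.4, 12.9]
grip_width: -0.001
```

```bash
python3 bub.py 3|grep -v -e green
python3 - <<'E'
from h import *
s=snapshot("scene")
for n in ("level","shelf","mug","tape","carton","stapler"):
  for m in masks_of(s,n)[:1]:
    c=cloud(s,m["region"]); print(n,np.percentile(c,[2,50,98],axis=0).round().tolist())
    if n=="level": t=c[abs(c[:,2]-98)<5];print(cv2.minAreaRect(t[:,:2].astype(np.float32)),np.polyfit(t[:,1],t[:,2],1))
E
```

```text
scene blue {-34: 77, -32: 53, -30: 37, -28: 34, -26: 34, -24: 34, -22: 33, -20: 33, -18: 36, -16: 47, -14: 61, -12: 63, -10: 55, -8: 50, -6: 56, -4: 64, -2: 65, 0: 60, 2: 50, 4: 41, 6: 33, 8: 30, 10: 32, 12: 34, 14: 34, 16: 34, 18: 34, 20: 33, 22: 34, 24: 34, 26: 34, 28: 37, 30: 54, 32: 80, 34: 90}
top blue {-34: 143, -32: 144, -30: 144, -28: 144, -26: 144, -24: 145, -22: 146, -20: 146, -18: 145, -16: 144, -14: 144, -12: 145, -10: 146, -8: 144, -6: 144, -4: 144, -2: 143, 0: 142, 2: 143, 4: 142, 6: 142, 8: 139, 10: 140, 12: 137, 14: 137, 16: 136, 18: 134, 20: 132, 22: 131, 24: 128, 26: 113, 28: 90, 30: 111, 32: 146, 34: 156}
[595.33660954 -40.1886331   99.97657735] [6.75015230e-04 7.15107830e-01 6.99013566e-01 6.08172673e-04] 28.85
level [[581.0, -126.0, 70.0], [603.0, -29.0, 97.0], [612.0, 49.0, 104.0]]
((594.9956665039062, -40.02049255371094), (181.86248779296875, 29.584226608276367), 86.91130828857422) [-1.14511680e-03  9.94178916e+01]
shelf [[464.0, -132.0, 49.0], [529.0, 11.0, 61.0], [617.0, 98.0, 73.0]]
mug [[686.0, 221.0, 4.0], [710.0, 260.0, 53.0], [763.0, 321.0, 98.0]]
tape [[404.0, 332.0, 4.0], [462.0, 378.0, 38.0], [498.0, 422.0, 53.0]]
carton [[651.0, -413.0, 11.0], [729.0, -303.0, 91.0], [787.0, -238.0, 96.0]]
stapler [[792.0, -70.0, 3.0], [817.0, -4.0, 42.0], [836.0, 47.0, 52.0]]
```

View pics/b_3.png

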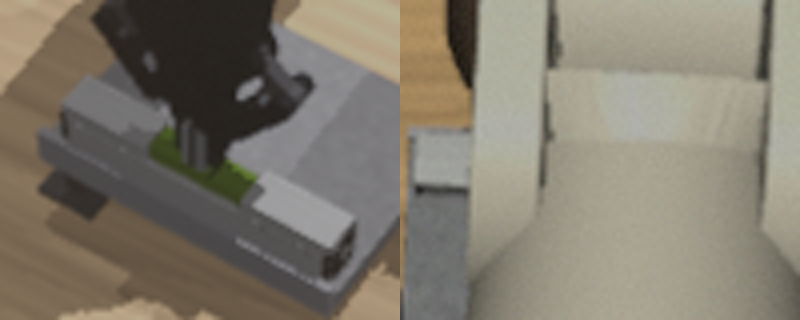

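```bash
python3 -c "
from bench import workorder,readout
print(readout.observe()['force']); print(workorder.finish_job())"
```

```text
[-4.54122852  0.64016358 11.88669957]
the job is handed in; nothing more can be done
None
```

I laid the level on the shelf against the lip and let go of it. I then turned the foot screw about 1.5 rad clockwise, pressed on top of the level with shut fingers, and handed the job in at about 29 s while still pressing.

**Last checks**
- **Flush:** the level lies at 86.9–87.1° and the board at about 87.0°. Nudges at both ends met stiff resistance, and the two contact points agree with the lip's angle.
- **Bubble:** it was within about 0.3 mm of centre in two cameras after I released the wing. While pressing, the fingers hid the bubble, so I couldn't see it directly. The level's top sloped about 0.001 rad by depth then, which is roughly 0.5 mm of bubble.
- **Press:** the downward force read 11.9–12.9 N over the last readings, with about 4.5 N sideways towards the lip.
- **Other things on the desk:** the mug, tape and stapler measured where they started, within the noise. For the carton, the scene camera gave the same extents as a region it had labelled "mug" at the start.

**What went wrong:** my first nudge was above the lip's height and briefly rocked the level. I backed off, saw it flat again, and repeated the nudge lower down.

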